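# Ratchet the pressure vessel's closing spindle tight

### The arm

A 6-joint arm with a two-finger parallel gripper is mounted at the origin on the work surface. World frame = base frame: x ahead of the robot, y to its left, z up, the work surface at z = 0. Lengths are in m, angles in rad, forces in N, time in s.
With the tool pointing down it reaches from about 0.375 to 0.9 m from the base axis. Payload 3.1 kg.
Tool frame: the origin (TCP) lies at the very end of the fingers, on their centre line; the grasp point (between the pads) lies 19 mm behind it (manip.grasp_offset is the distance from the TCP to the grasp point, in m); x points along the fingers, z is the direction in which the jaws open and shut, and the axes are right-handed (so a half turn about x gives the same grasp; the last joint's range is limited). The gripper opens to 85 mm and grips with 20 to 120 N. Pads are 22 mm wide; open, the fingers measure 114 mm over their backs; the gripper's body (76 mm by 85 mm) begins 54 mm behind the grasp point. The pads swing forward as they close: fully open they stand 13 mm farther back than shut.
Start: joints at [0.934, 0.527, 1.433, -0, 1.181, -0.178], TCP at [0.276, 0.561, 0.231] pointing down, gripper open.
Joint ranges: [-3.08, 3.08], [-0.75, 2.2], [0.22, 2.44], [-1.43, 4.57], [0, 2.65], [-2.85, 2.85]. Speed limits (rad/s): [2.79, 2.79, 3.14, 3.14, 3.14, 3.14].

### API

Orientations are given as a unit quaternion [x, y, z, w].
In Python, from station import manip gives the robot as it stands.
- The arm moves only by the tool send_rows, never from a script. Its argument "steps" is a list that holds one entry, the list of rows, each a list of 5 numbers: the closure, from 0 (fully open) to 1 (shut), then the shift along the world's x, y, z in m, then the turn about the world's z in rad. A call has 1 to 8 rows; each row is the pose to reach, as a shift and turn from the pose commanded when the call began; what a row does not reach only later rows make up. A row lasts 1/8 s, in which the tool goes at most 62.5 mm and 10.7 degrees, less where a joint would pass 70% of its speed; a pose out of reach is approached as far as the arm can. A call with a gripper value outside its range is refused whole. The fingers move at their own pace and stop on an object; "grip_force" is the grip in N (left out, the last holds). Time passes only in rows, so rows that repeat a pose let the fingers close. It gives the time, the measured TCP pose, the force and the opening at its end, in the units of the state.
- manip.sense(): the state, without advancing time (a new reading comes with each control period).
- manip.snapshot(name): name is "scene" or "top"; returns the picture (420x560x3 uint8, red, green, blue); there is no depth.
- manip.camera_params(name): a dict with "fx", "fy", "cx", "cy" (pixels), "T" (4x4, takes a point from camera to world coordinates). Camera axes: x right, y down, z forward; pixel columns grow to the right and rows downward; lengths in m; the calibration is good to about 2 mm. A picture is of the moment at which its call begins. camera_params takes no time and is no camera call.
- manip.sign_off(): hands the job in, once; it reports no verdict.
The state is a dict: "t": time; "q": joint angles; "qd": joint speeds; "tau": joint torques, N m; "tcp_pos": TCP position; "tool_rot": TCP orientation; "force": force on the tool from outside, world axes, zero at the start; "ft_torque": the same for the moment, N m; "finger_gap": opening from 0.0 (shut) to 1.0 (fully open).
Only numpy, scipy, OpenCV 4.12 (cv2) and the standard library are available. Lean on these libraries where they do the work, as an engineer would, in place of code of your own. Each camera call takes 0.05 s, during which the arm holds its last target.

### The job

Set the loose ratchet lever over the pin of the pressure vessel's closing spindle and tighten the spindle clockwise (seen from above), swinging the lever back and forth in the gap between the two brass fittings on the robot's side, which block a full turn. Stop when the spindle has come up solid and you have leaned firmly on the lever for a moment (about 13 N at its red end, never more than 25 N there, nor against a fitting). Then let go, leaving the lever seated on the spindle, and do not disturb the bottle, jar and beaker.

Things in the scene. Friction and masses are not known exactly. Their poses are not given: they have to be found in the camera images.
- vessel: Steel pressure vessel fixed on the bench, flange 196 mm across, its top 85 mm high; origin under its centre on the bench, z up. Its own -x points roughly to the robot. A seated lever whose bar points to vessel -x can swing freely 0.9 rad either way, then a brass fitting blocks it (solid there is not tight). A copper pipe rises to 145 mm at +x.
- gauge (a point): Top of the brass fitting with a gauge 40 mm across, 161 mm high; stem 16 mm thick below 147 mm, 85 mm from the spindle's axis, 1.17 rad from the vessel's -x direction.
- relief (a point): Top of the other brass fitting, with a red cap 26 mm across, 161 mm high; same stem, mirrored to the other side.
- spindle (a joint): Angle of the closing spindle in rad, growing clockwise seen from above. Turns stiffly (0.7 N m, about 5 N at the lever's red end), stays where left, comes up solid (fully tight) at 6.30. A crown 72 mm across on the vessel's axis with 8 brass ramp teeth, 45 degrees apart, 6 mm high, steep faces driven clockwise.
- spindle_seat (a point): Point on the spindle's axis at the tooth roots, 105 mm above the bench; a steel pin, 16 mm thick, rises 27 mm above it, tapering to 8 mm in the last 7 mm. The seated lever's origin lies on the axis, 0 to 2 mm above this point when meshed, up to 7 mm above while its dogs ride the ramps.
- lever: Loose ratchet lever, about 450 g, at first on the bench on its four dogs. Origin on the bore's axis at the dogs' underside, z up; the bar points to its own -x. Steel hub 68 mm across, z 7 to 32 mm, bore 20 mm across and 32 mm deep from below. Clockwise it drives the spindle; swung back it rides up 6 mm and clicks down every 45 degrees, if free to rise: push the bar, do not clamp it.
- lever_grip (a point): Centre of the black grip block's gripping zone on top of the hub, 53 mm above the lever's origin: block 32 mm along the bar, 20 mm across it, from 32 to 66 mm above the lever's origin. Grip it across the 20 mm to lift and set the lever.
- lever_end (a point): Middle of the red end of the bar, 140 mm from the bore's axis and 20 mm above the lever's origin, where to push sideways: red part 18 mm wide and high, 98 to 170 mm from the axis. The lever is balanced on its hub.
- amber: Loose amber glass bottle, 52 mm across, 110 mm high, origin under its centre; leave alone.
- jar: Loose white jar with red cap, 60 mm across, 90 mm high, origin under its centre; leave alone.
- beaker: Loose glass beaker, 60 mm across, 75 mm high, origin under its centre; leave alone.

How it is judged:
By the outcome, as a careful person would: the job done as asked, in the order asked, and still so for the second after the job is handed in, with the robot touching nothing.
It also fails if it takes over 72 s, if anything falls off the work surface, if the arm or the gripper's body presses on something with over 40 N, if the wrist force passes 120 N, or if a joint passes its speed limit or range.

## Working session

There is one attempt and no reset: what is moved stays moved. The work goes in short steps, Python scripts to look and compute and a tool call to move; the robot and the scene stay as the last step left them, time stands still between calls to the robot, and variables do not carry over. Pictures are saved under pics/ and viewed, and the job is handed in when it is done.

Besides the shell and the picture viewer there is one more tool, called after "Request:" by a JSON object that holds its "method" and its "body", one argument or row to a line. send_rows: Moves the arm, as the interface text tells. Its arguments: {"type":"object","properties":{"steps":{"type":"array","items":{"type":"array","items":{"type":"array","items":{"type":"number"}}}},"grip_force":{"type":"number"}},"required":["steps"]}

```bash
ls; mkdir -p pics; python3 - <<'E'
from station import manip
import cv2
for n in ["scene","top"]:
    im=manip.snapshot(n); cv2.imwrite(f"pics/{n}0.png",im[:,:,::-1])
    p=manip.camera_params(n); print(n,p)
s=manip.sense(); print(s)
E
```

```text
pics
scene {'fx': 417.73072405736485, 'fy': 417.73072405736485, 'cx': 281.2238955476338, 'cy': 209.6551705271877, 'T': array([[ 0.79169513,  0.44475219, -0.41882492,  1.06198767],
       [ 0.61091499, -0.57489644,  0.54431329, -0.58018419],
       [ 0.00130357, -0.6867966 , -0.72684849,  0.89894289],
       [ 0.        ,  0.        ,  0.        ,  1.        ]])}
top {'fx': 402.528399913415, 'fy': 402.528399913415, 'cx': 286.2724596269141, 'cy': 212.81401667891382, 'T': array([[-0.00124957, -0.99237969,  0.12321118,  0.51670745],
       [-0.99995348,  0.00241847,  0.00933789,  0.0056085 ],
       [-0.00956471, -0.12319378, -0.99233654,  1.11583277],
       [ 0.        ,  0.        ,  0.        ,  1.        ]])}
{'t': 0.1, 'q': array([ 9.34530848e-01,  5.28391667e-01,  1.43378684e+00,  3.80872780e-06,
        1.18138016e+00, -1.78493626e-01]), 'qd': array([-9.72984640e-05, -3.50053816e-03, -3.26745199e-03, -1.58116418e-03,
        6.75986046e-04,  5.45146769e-04]), 'tau': array([-1.12310852e-04, -4.43308783e+01, -1.78585964e+01, -2.23345169e-04,
        3.83054066e-03, -8.36794953e-06]), 'tcp_pos': array([0.27579906, 0.56013831, 0.23041609]), 'tool_rot': array([-0.37376833,  0.60105266,  0.37325756,  0.59975972]), 'force': array([ 0.18102105,  0.59532615, -0.09469844]), 'ft_torque': array([-0.01431453,  0.00356748,  0.00914336]), 'finger_gap': 0.9960196756050912}
```

View pics/scene0.png

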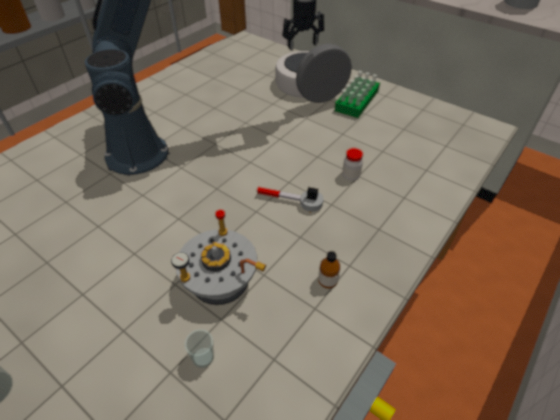

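View pics/top0.png

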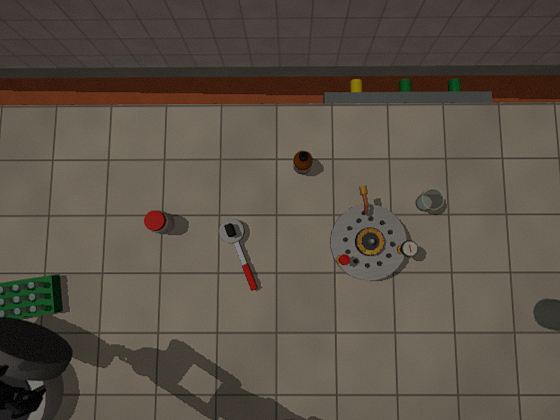

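```bash
cat > h.py <<'E'
import numpy as np, cv2
from station import manip
def P(n): return manip.camera_params(n)
def ray(n,u,v):
    p=P(n);T=p["T"];d=np.array([(u-p["cx"])/p["fx"],(v-p["cy"])/p["fy"],1.]);return T[:3,3],T[:3,:3]@d
def onz(n,u,v,z):
    o,d=ray(n,u,v);return o+d*(z-o[2])/d[2]
def proj(n,X):
    p=P(n);T=p["T"];c=T[:3,:3].T@(np.asarray(X)-T[:3,3]);return np.array([p["fx"]*c[0]/c[2]+p["cx"],p["fy"]*c[1]/c[2]+p["cy"]])
def blobs(im,lo,hi,box,mn=8):
    h=cv2.cvtColor(im,cv2.COLOR_RGB2HSV);m=cv2.inRange(h,np.array(lo),np.array(hi))
    if lo[0]==0 and hi[0]<=12: m|=cv2.inRange(h,np.array([172,lo[1],lo[2]]),np.array([180,hi[1],hi[2]]))
    x0,y0,x1,y1=box;k=np.zeros_like(m);k[y0:y1,x0:x1]=m[y0:y1,x0:x1]
    n,l,s,c=cv2.connectedComponentsWithStats(k)
    return [(s[i].tolist(),c[i].round(2).tolist(),cv2.minAreaRect(np.argwhere(l==i)[:,::-1].astype(np.float32))) for i in range(1,n) if s[i][4]>=mn]
def crop(im,box,k,name):
    x0,y0,x1,y1=box;cv2.imwrite(name,cv2.resize(im[y0:y1,x0:x1,::-1],None,fx=k,fy=k,interpolation=cv2.INTER_CUBIC))
E
python3 - <<'E'
from h import *
t=manip.snapshot("top"); s=manip.snapshot("scene")
crop(t,(210,210,290,300),6,"pics/t_lev.png");crop(t,(320,175,450,290),6,"pics/t_ves.png")
crop(s,(250,140,370,220),6,"pics/s_lev.png");crop(s,(160,200,280,310),5,"pics/s_ves.png")
print("top red");[print(b) for b in blobs(t,(0,140,80),(8,255,255),(140,200,450,300))]
print("scene red");[print(b) for b in blobs(s,(0,140,80),(8,255,255),(150,140,370,260))]
print("top brass");[print(b) for b in blobs(t,(12,120,60),(32,255,255),(320,175,450,290))]
print("top black");[print(b) for b in blobs(t,(0,0,0),(180,255,40),(210,210,290,300))]
print("sc black");[print(b) for b in blobs(s,(0,0,0),(180,255,40),(290,180,330,215))]
E
```

```text
top red
([144, 210, 20, 21, 318], [153.65, 220.0], ((153.75001525878906, 219.75003051757812), (19.091880798339844, 19.798988342285156), 45.0))
([340, 255, 10, 10, 84], [344.4, 259.32], ((344.5, 259.5), (9.0, 9.0), 90.0))
([242, 264, 15, 26, 168], [249.02, 276.81], ((249.02838134765625, 276.87371826171875), (26.205469131469727, 6.318030834197998), 68.96248626708984))
scene red
([347, 148, 16, 13, 175], [354.04, 154.22], ((354.5, 154.0), (12.0, 15.0), 90.0))
([257, 187, 22, 10, 138], [267.81, 191.75], ((267.5384521484375, 191.80767822265625), (21.768888473510742, 6.471831798553467), 11.309932708740234))
([216, 210, 9, 9, 69], [219.88, 213.93], ((220.0, 214.0), (8.0, 8.0), 90.0))
top brass
([359, 186, 9, 9, 60], [362.78, 189.93], ((362.97296142578125, 189.8378448486328), (8.219949722290039, 7.233555316925049), 80.53767395019531))
([357, 228, 28, 27, 347], [370.07, 241.03], ((370.5, 241.0), (27.0, 26.0), 0.0))
([397, 245, 5, 9, 28], [398.82, 249.18], ((398.7399597167969, 249.17999267578125), (8.202439308166504, 3.6769556999206543), 81.8698959350586))
([336, 256, 5, 8, 20], [337.9, 259.7], ((337.739990234375, 259.6800231933594), (7.212489604949951, 3.535533905029297), 81.8698959350586))
top black
([225, 224, 12, 13, 105], [230.18, 229.99], ((230.15000915527344, 229.95001220703125), (12.649109840393066, 8.538147926330566), 71.56504821777344))
sc black
([307, 189, 10, 11, 85], [311.82, 193.8], ((311.8648681640625, 193.81082153320312), (8.548747062683105, 9.86393928527832), 9.462322235107422))
```

```bash
python3 - <<'E'
import cv2,numpy as np
a=[cv2.imread(f"pics/{n}.png") for n in("t_lev","t_ves","s_lev","s_ves")]
print([x.shape for x in a])
E
```

```text
[(540, 480, 3), (690, 780, 3), (480, 720, 3), (550, 600, 3)]
```

View pics/t_lev.png

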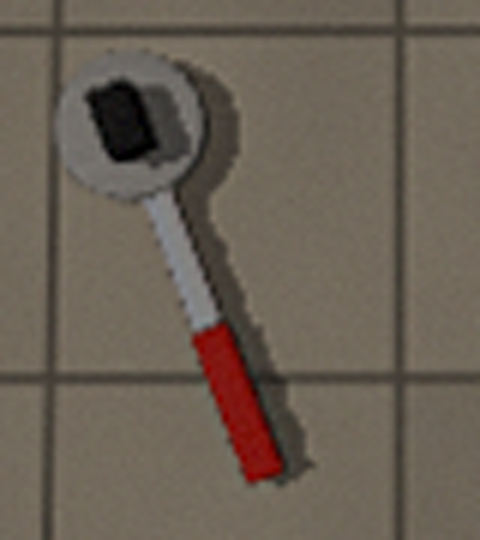

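View pics/t_ves.png

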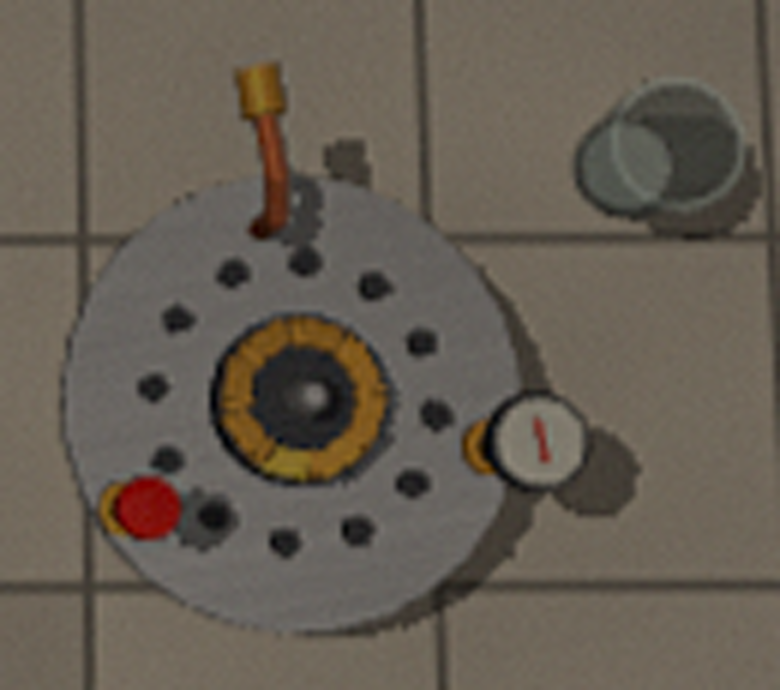

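View pics/s_ves.png

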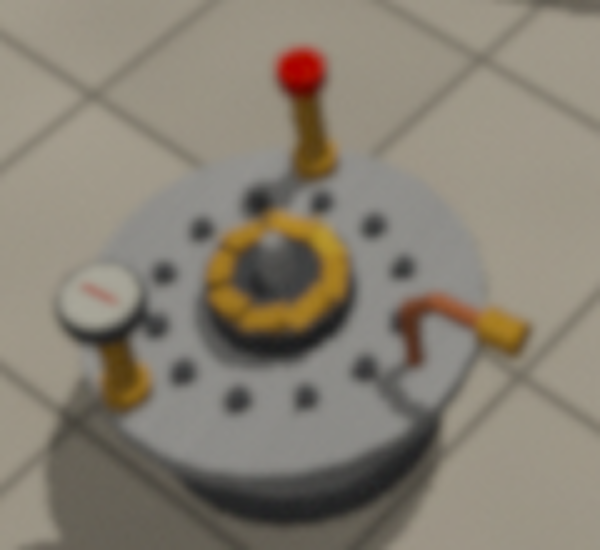

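View pics/s_lev.png

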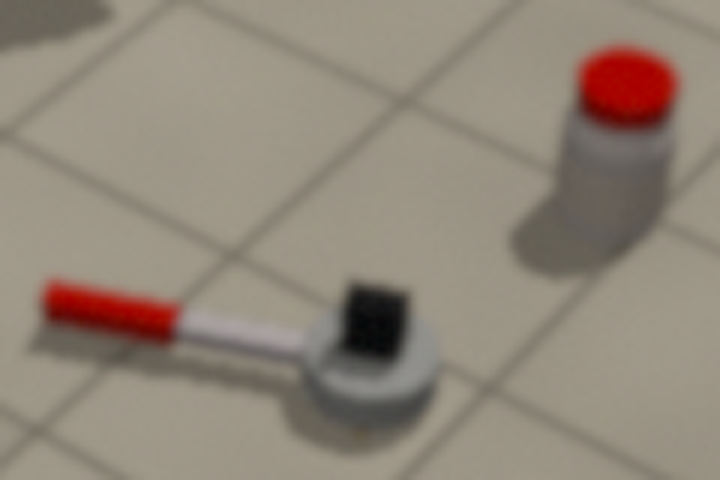

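```bash
cat >> h.py <<'E'
def tri(*obs):
    A=np.zeros((3,3));b=np.zeros(3)
    for n,u,v in obs:
        o,d=ray(n,u,v);d=d/np.linalg.norm(d);M=np.eye(3)-np.outer(d,d);A+=M;b+=M@o
    return np.linalg.solve(A,b)
E
python3 - <<'E'
from h import *
np.set_printoptions(precision=4,suppress=True)
c=lambda u,v,b,k:(u/k+b[0]-0.5+0.5/k,v/k+b[1]-0.5+0.5/k)
vt=(320,175);vs=(160,200);lt=(210,210);ls=(250,140)
print("relief tri",tri(("top",344.4,259.32),("scene",219.88,213.93)), onz("top",344.4,259.32,.161))
g=c(541,440,vt,6);gs=c(100,298,vs,5);print("gauge",tri(("top",*g),("scene",*gs)),onz("top",*g,.161),onz("scene",*gs,.161))
print("flange",onz("top",*c((64+520)/2,(178+632)/2,vt,6),.085))
print("crown top",onz("top",*c((215+388)/2,(315+483)/2,vt,6),.110), onz("scene",*c((208+351)/2,(212+334)/2,vs,5),.110))
print("pin tip",onz("top",*c(314,394,vt,6),.132),onz("scene",*c(273,240,vs,5),.132))
e=(249.02,276.81);es=(267.81,191.75);print("red",onz("top",*e,.028),onz("scene",*es,.024),tri(("top",*e),("scene",*es)))
for nm,u,v in(("rednear",208,328),("redend",264,475)):print(nm,onz("top",*c(u,v,lt,6),.029))
print("hub",onz("top",*c((57+204)/2,(50+200)/2,lt,6),.028))
print("blocktop",onz("top",*c(117,117,lt,6),.066),onz("scene",*c(376,302,ls,6),.066))
s=manip.sense();print(s["tcp_pos"])
from scipy.spatial.transform import Rotation as R
print(R.from_quat(s["tool_rot"]).as_matrix())
E
```

```text
relief tri [ 0.524  -0.1238  0.1534] [ 0.5246 -0.1221  0.161 ]
gauge [ 0.5504 -0.2787  0.1568] [ 0.5511 -0.2765  0.161 ] [ 0.5521 -0.2813  0.161 ]
flange [ 0.5689 -0.1939  0.085 ]
crown top [ 0.5701 -0.193   0.11  ] [ 0.5731 -0.1988  0.11  ]
pin tip [ 0.571  -0.1938  0.132 ] [ 0.5709 -0.1973  0.132 ]
red [0.4796 0.1156 0.028 ] [0.4808 0.109  0.024 ] [0.4779 0.1154 0.0176]
rednear [0.513  0.1287 0.029 ]
redend [0.4483 0.1031 0.029 ]
hub [0.604  0.1649 0.028 ]
blocktop [0.6045 0.1653 0.066 ] [0.6049 0.1598 0.066 ]
[0.2759 0.5603 0.2307]
[[-0.0008 -0.897   0.442 ]
 [-0.001   0.442   0.897 ]
 [-1.      0.0003 -0.0013]]
```

Request:
{"method": "send_rows", "body": {
  "steps": [
    [[0,0.02,-0.024,0,-0.15],[0,0.047,-0.057,0,-0.32],[0,0.074,-0.09,0,-0.5],[0,0.101,-0.122,0,-0.68],[0,0.128,-0.155,0,-0.86],[0,0.155,-0.188,0,-1.04],[0,0.182,-0.22,0,-1.22],[0,0.209,-0.253,0,-1.4]]
  ],
  "grip_force": 50
}}

```text
t: 1.2
tcp_pos: [0.4859, 0.3065, 0.2312]
tool_rot: [0.103, 0.7, -0.103, 0.699]
force: [1.0, 1.0, -0.0]
finger_gap: 0.999
```

Request:
{"method": "send_rows", "body": {
  "steps": [
    [[0,0.03,-0.036,-0.01,-0.18],[0,0.06,-0.072,-0.02,-0.36],[0,0.085,-0.105,-0.03,-0.54],[0,0.105,-0.13,-0.05,-0.72],[0,0.119,-0.145,-0.07,-0.86],[0,0.119,-0.145,-0.08,-0.906],[0,0.119,-0.145,-0.08,-0.906],[0,0.119,-0.145,-0.08,-0.906]]
  ]
}}

```text
t: 2.2
tcp_pos: [0.6043, 0.1629, 0.1517]
tool_rot: [0.397, 0.585, -0.397, 0.585]
force: [-0.2, 0.1, 0.0]
finger_gap: 0.999
```

```bash
cat >> h.py <<'E'
from scipy.spatial.transform import Rotation as R
def st():
    s=manip.sense();M=R.from_quat(s["tool_rot"]).as_matrix();np.set_printoptions(precision=4,suppress=True)
    print("t",s["t"],"tcp",s["tcp_pos"],"zdeg",np.degrees(np.arctan2(M[1,2],M[0,2])).round(2),"F",s["force"].round(2),"gap",round(s["finger_gap"],3),"q",s["q"].round(2))
E
python3 - <<'E'
from h import *
st()
s=manip.snapshot("scene");t=manip.snapshot("top")
a=np.hstack([cv2.resize(s[100:240,220:370],None,fx=2.6,fy=2.6),cv2.resize(t[170:310,170:320],None,fx=2.6,fy=2.6)])
cv2.imwrite("pics/a1.png",a[:,:,::-1])
E
```

```text
t 2.2 tcp [0.6043 0.1629 0.1517] zdeg -68.29 F [-0.2   0.15  0.01] gap 0.999 q [0.08 0.62 1.5  0.   1.02 1.28]
```

View pics/a1.png

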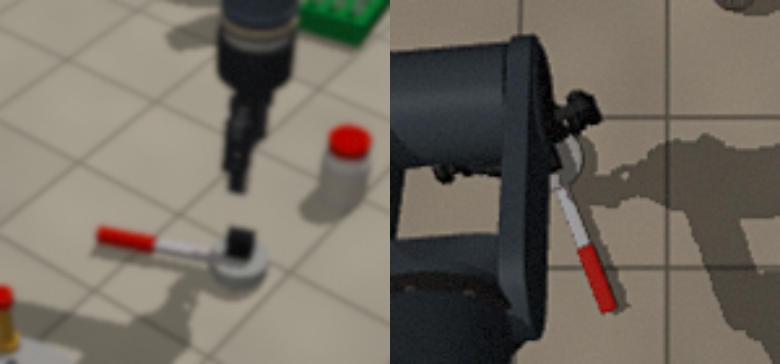

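Request:
{"method": "send_rows", "body": {
  "steps": [
    [[0,0,0,-0.03,0],[0,0,0,-0.06,0],[0,0,0,-0.09,0],[0,0,0,-0.107,0],[0,0,0,-0.116,0],[0,0,0,-0.116,0]]
  ]
}}

```text
t: 3.05
tcp_pos: [0.6043, 0.1628, 0.0354]
tool_rot: [0.397, 0.585, -0.397, 0.585]
force: [0.3, 0.2, -0.3]
finger_gap: 1.0
```

Request:
{"method": "send_rows", "body": {
  "steps": [
    [[0.5,0,0,0,0],[0.8,0,0,0,0],[1,0,0,0,0],[1,0,0,0,0],[1,0,0,0,0],[1,0,0,0,0]]
  ]
}}

```text
t: 3.8
tcp_pos: [0.6045, 0.1627, 0.0358]
tool_rot: [0.397, 0.585, -0.397, 0.585]
force: [-0.5, -0.4, 5.3]
finger_gap: 0.227
```

Request:
{"method": "send_rows", "body": {
  "steps": [
    [[1,0,0,0.01,0],[1,0,0,0.04,0],[1,0,0,0.08,0],[1,0,0,0.12,0],[1,0,0,0.16,0],[1,0,0,0.19,0],[1,0,0,0.2,0],[1,0,0,0.2,0]]
  ]
}}

```text
t: 4.8
tcp_pos: [0.6036, 0.1626, 0.2348]
tool_rot: [0.397, 0.585, -0.397, 0.585]
force: [-0.9, 0.6, -4.4]
finger_gap: 0.226
```

Request:
{"method": "send_rows", "body": {
  "steps": [
    [[1,-0.002,-0.02,0,0.02],[1,-0.006,-0.06,0,0.06],[1,-0.01,-0.11,0,0.11],[1,-0.015,-0.16,0,0.16],[1,-0.02,-0.21,0,0.21],[1,-0.025,-0.26,0,0.26],[1,-0.029,-0.31,0,0.31],[1,-0.032,-0.34,0,0.34]]
  ]
}}

```text
t: 5.8
tcp_pos: [0.5707, -0.1795, 0.2328]
tool_rot: [0.293, 0.645, -0.293, 0.642]
force: [0.1, 0.9, -4.7]
finger_gap: 0.226
```

Request:
{"method": "send_rows", "body": {
  "steps": [
    [[1,-0.001,-0.012,0,0.01],[1,-0.0015,-0.0183,0,0.014],[1,-0.0015,-0.0183,0,0.014],[1,-0.0015,-0.0183,0,0.014]]
  ]
}}

```text
t: 6.3
tcp_pos: [0.5707, -0.1943, 0.2352]
tool_rot: [0.288, 0.646, -0.287, 0.646]
force: [0.1, -0.9, -4.3]
finger_gap: 0.231
```

```bash
python3 - <<'E'
from h import *
st()
s=manip.snapshot("scene");t=manip.snapshot("top")
a=np.hstack([cv2.resize(s[130:300,140:290],None,fx=2.6,fy=2.6),cv2.resize(t[170:340,310:460],None,fx=2.6,fy=2.6)])
cv2.imwrite("pics/a2.png",a[:,:,::-1]);cv2.imwrite("pics/s2.png",s[:,:,::-1]);cv2.imwrite("pics/t2.png",t[:,:,::-1])
E
```

```text
t 6.3 tcp [ 0.5707 -0.1943  0.2352] zdeg -48.0 F [ 0.1  -0.9  -4.25] gap 0.231 q [-0.51  0.49  1.49  0.    1.16  0.32]
```

View pics/a2.png

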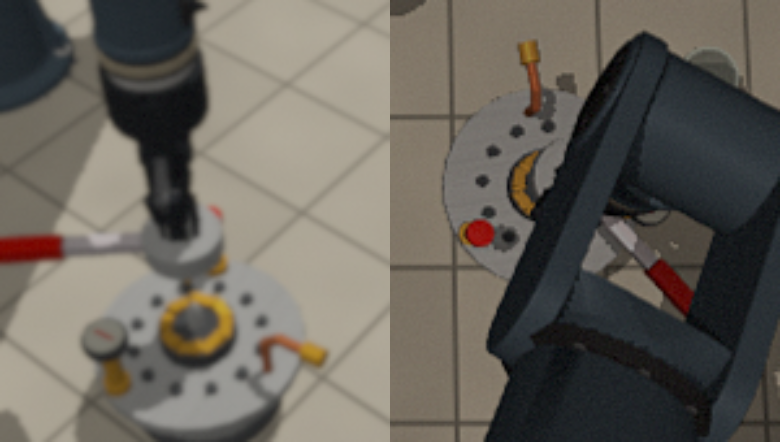

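```bash
python3 - <<'E'
from h import *
print(proj("scene",[.5707,-.195,.199+.0195]),"obs hub u~210.2")
print(proj("scene",[.571,-.1957,.132]), "obs pin",273/5+159.6,240/5+199.6)
print(proj("scene",[.571,-.1957,.110]),"obs crown",(208+351)/10+159.6,(212+334)/10+199.6)
s=cv2.imread("pics/s2.png")
cv2.imwrite("pics/a3.png",cv2.resize(s[195:290,170:280],None,fx=6,fy=6,interpolation=cv2.INTER_CUBIC))
E
```

```text
[210.29151789 222.2254161 ] obs hub u~210.2
[214.71085099 247.17108725] obs pin 214.2 247.6
[215.77484424 252.95016602] obs crown 215.5 254.2
```

View pics/a3.png

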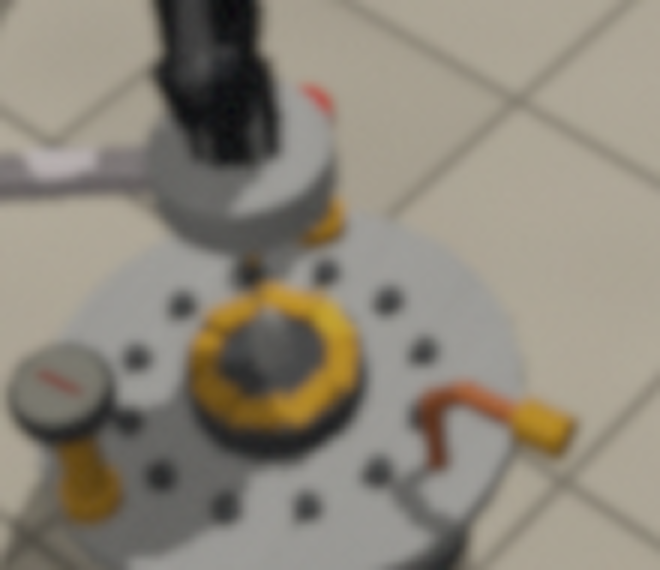

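Request:
{"method": "send_rows", "body": {
  "steps": [
    [[1,0.0003,-0.001,-0.02,0],[1,0.0003,-0.001,-0.04,0],[1,0.0003,-0.001,-0.055,0],[1,0.0003,-0.001,-0.065,0],[1,0.0003,-0.001,-0.071,0],[1,0.0003,-0.001,-0.075,0],[1,0.0003,-0.001,-0.075,0]]
  ]
}}

```text
t: 7.28
tcp_pos: [0.5711, -0.1967, 0.1604]
tool_rot: [0.288, 0.646, -0.288, 0.646]
force: [-0.3, -0.0, -4.4]
finger_gap: 0.229
```

Request:
{"method": "send_rows", "body": {
  "steps": [
    [[1,0,0.0005,-0.004,0],[1,0,0.0005,-0.008,0],[1,0,0.0005,-0.011,0],[1,0,0.0005,-0.011,0]]
  ]
}}

```text
t: 7.78
tcp_pos: [0.5707, -0.196, 0.1489]
tool_rot: [0.288, 0.646, -0.288, 0.645]
force: [0.8, -0.3, -4.3]
finger_gap: 0.228
```

Request:
{"method": "send_rows", "body": {
  "steps": [
    [[1,0,0,-0.002,0],[1,0,0,-0.004,0],[1,0,0,-0.004,0]]
  ]
}}

```text
t: 8.15
tcp_pos: [0.5713, -0.1963, 0.1467]
tool_rot: [0.288, 0.645, -0.288, 0.646]
force: [-1.8, 1.0, 4.2]
finger_gap: 0.226
```

Request:
{"method": "send_rows", "body": {
  "steps": [
    [[0.6,0,0,0.001,0],[0.5,0,0,0.002,0],[0.45,0,0,0.003,0],[0.45,0,0,0.02,0],[0.45,0,0,0.05,0],[0.45,0,0,0.08,0],[0.45,0,0,0.09,0],[0.45,0,0,0.09,0]]
  ]
}}

```text
t: 9.15
tcp_pos: [0.5713, -0.1963, 0.2362]
tool_rot: [0.288, 0.645, -0.288, 0.646]
force: [-0.4, -0.3, 0.2]
finger_gap: 0.547
```

```bash
python3 - <<'E'
from h import *
st()
s=manip.snapshot("scene");t=manip.snapshot("top")
a=np.hstack([cv2.resize(s[170:310,130:270],None,fx=2.8,fy=2.8),cv2.resize(t[190:330,310:450],None,fx=2.8,fy=2.8)])
cv2.imwrite("pics/a4.png",a[:,:,::-1])
print("top red");[print(b) for b in blobs(t,(0,140,50),(8,255,255),(320,200,500,330))]
print("sc red");[print(b) for b in blobs(s,(0,140,50),(8,255,255),(100,140,280,300))]
E
```

```text
t 9.15 tcp [ 0.5713 -0.1963  0.2362] zdeg -48.07 F [-0.4  -0.3   0.16] gap 0.547 q [-0.52  0.49  1.48 -0.    1.16  0.32]
top red
([339, 255, 11, 10, 90], [344.18, 259.42], ((344.0, 259.5), (9.0, 10.0), 90.0))
([398, 269, 26, 23, 203], [410.11, 280.1], ((411.0000305175781, 281.5), (30.405588150024414, 7.77817440032959), 45.0))
sc red
([216, 210, 9, 9, 69], [219.88, 213.93], ((220.0, 214.0), (8.0, 8.0), 90.0))
([140, 247, 31, 9, 242], [155.1, 251.05], ((155.06307983398438, 251.13539123535156), (7.821272850036621, 30.286630630493164), 86.8201675415039))
```

View pics/a4.png

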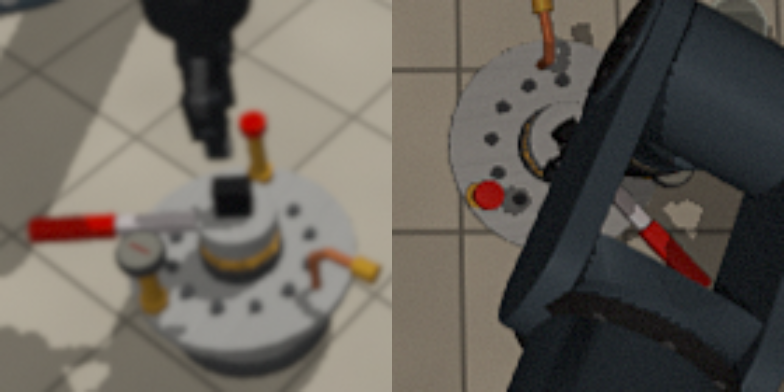

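```bash
python3 - <<'E'
from h import *
C=np.array([.5712,-.196])
for n,u,v in(("scene",155.1,251.05),("top",410.11,280.1)):
  for z in(.125,.130,.135):
    p=onz(n,u,v,z);d=p[:2]-C;print(n,z,p,np.hypot(*d),np.degrees(np.arctan2(d[1],d[0]))%360)
E
```

```text
scene 0.125 [ 0.46468426 -0.28542518  0.125     ] 0.1390771910132989 220.01510366081794
scene 0.13 [ 0.46854309 -0.28732945  0.13      ] 0.137402721603863 221.65811778613372
scene 0.135 [ 0.47240193 -0.28923371  0.135     ] 0.13584397087220365 223.34024837244215
top 0.125 [ 0.47471094 -0.28494177  0.125     ] 0.13122796029715253 222.66927040361622
top 0.13 [ 0.47492287 -0.28347558  0.13      ] 0.13008175801500185 222.25769088036645
top 0.135 [ 0.47513479 -0.28200939  0.135     ] 0.12894238727829627 221.8388157603247
```

Request:
{"method": "send_rows", "body": {
  "steps": [
    [[0.66,-0.04,-0.036,0,0],[0.66,-0.08,-0.072,0,0],[0.66,-0.104,-0.094,0,0],[0.66,-0.104,-0.094,0,0]]
  ]
}}

```text
t: 9.75
tcp_pos: [0.4649, -0.2911, 0.234]
tool_rot: [0.29, 0.646, -0.289, 0.644]
force: [0.4, -0.6, 0.6]
finger_gap: 0.342
```

Request:
{"method": "send_rows", "body": {
  "steps": [
    [[0.66,0.001,0,-0.04,0],[0.66,0.002,0,-0.07,0],[0.66,0.002,0,-0.09,0],[0.66,0.002,0,-0.105,0],[0.66,0.002,0,-0.115,0],[0.66,0.002,0,-0.124,0],[0.66,0.002,0,-0.124,0]]
  ]
}}

```text
t: 10.62
tcp_pos: [0.4689, -0.29, 0.1109]
tool_rot: [0.288, 0.646, -0.288, 0.646]
force: [0.5, -0.8, -0.0]
finger_gap: 0.339
```

```bash
python3 - <<'E'
from h import *
st()
s=manip.snapshot("scene")
cv2.imwrite("pics/a5.png",cv2.resize(s[170:310,90:270],None,fx=4,fy=4)[:,:,::-1])
E
```

```text
t 10.625 tcp [ 0.4689 -0.29    0.1109] zdeg -48.07 F [ 0.47 -0.82 -0.  ] gap 0.339 q [-0.76  0.6   1.72  0.    0.82  0.08]
```

View pics/a5.png

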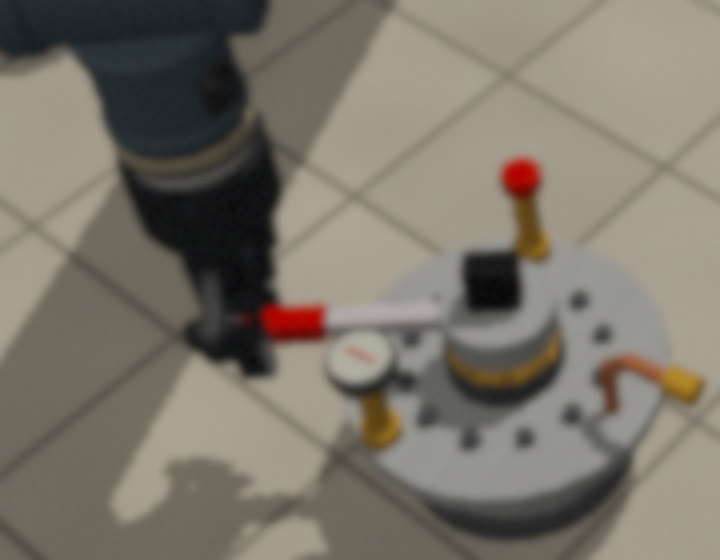

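```bash
cat >> h.py <<'E'
C=np.array([.571,-.196])
def arc(a0,angs,start=None,r=.139):
    # deltas from start (tcp xy commanded) ; a0 current tool bar angle deg
    p=lambda a:C+r*np.array([np.cos(np.radians(a)),np.sin(np.radians(a))])
    s=p(a0) if start is None else np.array(start)
    for a in angs:
        d=p(a)-s;print(a,d.round(3).tolist(),round(np.radians(a-a0),3))
def ang():
    s=manip.sense();d=s["tcp_pos"][:2]-C;M=R.from_quat(s["tool_rot"]).as_matrix();f=s["force"]
    a=np.arctan2(d[1],d[0]);tan=np.array([np.sin(a),-np.cos(a)])
    print("ang",np.degrees(a)%360,"r",np.hypot(*d),"yaw",(np.degrees(np.arctan2(M[1,2],M[0,2]))+270)%360,"Ftan(against cw<0)",f[:2]@tan,"Frad",f[:2]@d/np.hypot(*d),"Fz",f[2])
E
python3 - <<'E'
from h import *
ang()
arc(222.3,np.arange(218,184,-5),start=(.469,-.290))
print();arc(187.3,np.arange(183.3,150,-4))
E
```

```text
ang 222.7735818925447 r 0.13877943562227107 yaw 221.9289995176759 Ftan(against cw<0) -0.5060384704151815 Frad 0.9836527904036659 Fz 0.20881224695335654
218 [-0.008, 0.008] -0.075
213 [-0.015, 0.018] -0.162
208 [-0.021, 0.029] -0.25
203 [-0.026, 0.04] -0.337
198 [-0.03, 0.051] -0.424
193 [-0.033, 0.063] -0.511
188 [-0.036, 0.075] -0.599

183.3 [-0.001, 0.01] -0.07
179.3 [-0.001, 0.019] -0.14
175.3 [-0.001, 0.029] -0.209
171.3 [0.0, 0.039] -0.279
167.3 [0.002, 0.048] -0.349
163.3 [0.005, 0.058] -0.419
159.3 [0.008, 0.067] -0.489
155.3 [0.012, 0.076] -0.559
151.3 [0.016, 0.084] -0.628
```

Request:
{"method": "send_rows", "body": {
  "steps": [
    [[0.66,-0.004,0.004,0,-0.037],[0.66,-0.008,0.008,0,-0.075],[0.66,-0.0115,0.013,0,-0.12],[0.66,-0.015,0.018,0,-0.162],[0.66,-0.018,0.0235,0,-0.206],[0.66,-0.021,0.029,0,-0.25]]
  ]
}}

```text
t: 11.42
tcp_pos: [0.4479, -0.261, 0.112]
tool_rot: [0.367, 0.604, -0.367, 0.605]
force: [0.6, 0.9, 0.0]
finger_gap: 0.339
```

```bash
python3 - <<'E'
from h import *
ang()
E
```

```text
ang 207.84281607597748 r 0.1392431417945556 yaw 207.44226884225822 Ftan(against cw<0) 0.5049675005957024 Frad -0.9050551357036275 Fz 0.040299105365021404
```

```bash
python3 - <<'E'
from h import *
arc(207.7,np.arange(204,171,-4))
E
```

```text
204 [-0.004, 0.008] -0.065
200 [-0.008, 0.017] -0.134
196 [-0.011, 0.026] -0.204
192 [-0.013, 0.036] -0.274
188 [-0.015, 0.045] -0.344
184 [-0.016, 0.055] -0.414
180 [-0.016, 0.065] -0.483
176 [-0.016, 0.074] -0.553
172 [-0.015, 0.084] -0.623
```

Request:
{"method": "send_rows", "body": {
  "steps": [
    [[0.66,-0.004,0.009,0,-0.07],[0.66,-0.007,0.018,0,-0.14],[0.66,-0.01,0.0275,0,-0.21],[0.66,-0.013,0.037,0,-0.28],[0.66,-0.0145,0.046,0,-0.35],[0.66,-0.0155,0.0545,0,-0.41]]
  ]
}}

```text
t: 12.18
tcp_pos: [0.4327, -0.2078, 0.1121]
tool_rot: [0.482, 0.516, -0.483, 0.518]
force: [-1.5, -5.1, -0.5]
finger_gap: 0.34
```

```bash
python3 - <<'E'
from h import *
ang()
E
```

```text
ang 184.8619805344609 r 0.13884583488801125 yaw 183.99907017077194 Ftan(against cw<0) -4.926197764426409 Frad 1.8933728071457092 Fz -0.5030108378950271
```

```bash
python3 - <<'E'
from h import *
arc(184.3,np.arange(180,163,-4),start=(.4325,-.2065))
print();arc(164,[160,156,152,148,145,142])
print();arc(142,np.arange(148,191,6))
print();arc(190,np.arange(196,240,6))
E
```

```text
180 [-0.001, 0.011] -0.075
176 [-0.0, 0.02] -0.145
172 [0.001, 0.03] -0.215
168 [0.003, 0.039] -0.284
164 [0.005, 0.049] -0.354

160 [0.003, 0.009] -0.07
156 [0.007, 0.018] -0.14
152 [0.011, 0.027] -0.209
148 [0.016, 0.035] -0.279
145 [0.02, 0.041] -0.332
142 [0.024, 0.047] -0.384

148 [-0.008, -0.012] 0.105
154 [-0.015, -0.025] 0.209
160 [-0.021, -0.038] 0.314
166 [-0.025, -0.052] 0.419
172 [-0.028, -0.066] 0.524
178 [-0.029, -0.081] 0.628
184 [-0.029, -0.095] 0.733
190 [-0.027, -0.11] 0.838

196 [0.003, -0.014] 0.105
202 [0.008, -0.028] 0.209
208 [0.014, -0.041] 0.314
214 [0.022, -0.054] 0.419
220 [0.03, -0.065] 0.524
226 [0.04, -0.076] 0.628
232 [0.051, -0.085] 0.733
238 [0.063, -0.094] 0.838
```

Request:
{"method": "send_rows", "body": {
  "steps": [
    [[0.66,-0.001,0.01,0,-0.075],[0.66,-0.001,0.02,0,-0.145],[0.66,0.001,0.03,0,-0.215],[0.66,0.002,0.0395,0,-0.284],[0.66,0.005,0.049,0,-0.354]]
  ]
}}

```text
t: 12.8
tcp_pos: [0.4374, -0.1586, 0.112]
tool_rot: [-0.566, -0.423, 0.566, -0.425]
force: [-2.4, -4.1, -0.0]
finger_gap: 0.339
```

```bash
python3 - <<'E'
from h import *
ang()
E
```

```text
ang 164.3771829713272 r 0.13871822367380904 yaw 163.68596570822473 Ftan(against cw<0) -4.605393007059913 Frad 1.2376075683625123 Fz -0.01222131750009492
```

Request:
{"method": "send_rows", "body": {
  "steps": [
    [[0.66,0.003,0.009,0,-0.07],[0.66,0.007,0.018,0,-0.14],[0.66,0.011,0.027,0,-0.209],[0.66,0.016,0.035,0,-0.279],[0.66,0.02,0.041,0,-0.332],[0.66,0.024,0.047,0,-0.384],[0.66,0.024,0.047,0,-0.384]]
  ]
}}

```text
t: 13.68
tcp_pos: [0.4616, -0.1111, 0.1118]
tool_rot: [0.636, 0.309, -0.636, 0.31]
force: [-1.1, -3.8, -0.4]
finger_gap: 0.34
```

```bash
python3 - <<'E'
from h import *
ang()
s=manip.snapshot("scene")
cv2.imwrite("pics/a6.png",cv2.resize(s[150:310,130:290],None,fx=3.7,fy=3.7)[:,:,::-1])
E
```

```text
ang 142.1977408245025 r 0.13851209566243425 yaw 141.8867465761344 Ftan(against cw<0) -3.714899944903304 Frad -1.4660340783958479 Fz -0.37080548638213984
```

View pics/a6.png

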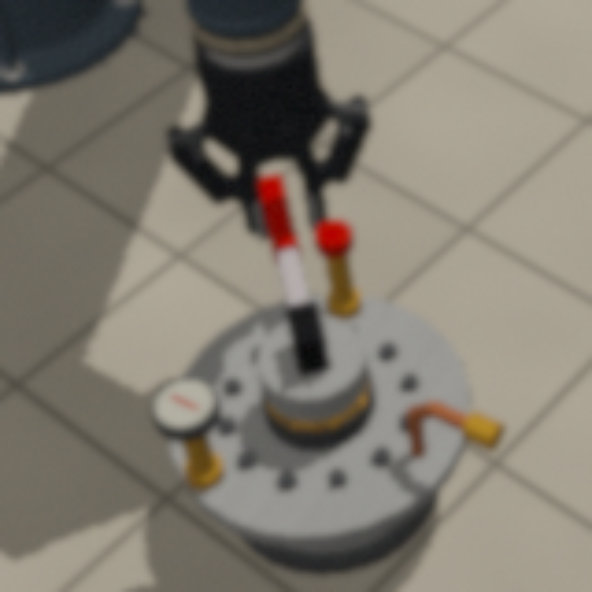

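Request:
{"method": "send_rows", "body": {
  "steps": [
    [[0.66,-0.005,-0.008,0,0.07],[0.66,-0.012,-0.0205,0,0.17],[0.66,-0.0185,-0.034,0,0.28],[0.66,-0.0235,-0.047,0,0.38],[0.66,-0.027,-0.062,0,0.49],[0.66,-0.029,-0.077,0,0.6],[0.66,-0.029,-0.0925,0,0.71],[0.66,-0.027,-0.11,0,0.838]]
  ]
}}

```text
t: 14.72
tcp_pos: [0.4341, -0.2204, 0.1115]
tool_rot: [0.455, 0.542, -0.454, 0.542]
force: [0.6, -0.1, 0.3]
finger_gap: 0.34
```

```bash
python3 - <<'E'
from h import *
ang()
E
```

```text
ang 190.11086354575784 r 0.13907510066904527 yaw 190.03655372025833 Ftan(against cw<0) -0.18166631226043536 Frad -0.6118297870631644 Fz 0.29691944516985974
```

Request:
{"method": "send_rows", "body": {
  "steps": [
    [[0.66,0.003,-0.014,0,0.105],[0.66,0.008,-0.028,0,0.209],[0.66,0.014,-0.041,0,0.314],[0.66,0.022,-0.054,0,0.419],[0.66,0.03,-0.065,0,0.524],[0.66,0.04,-0.076,0,0.628],[0.66,0.051,-0.085,0,0.733],[0.66,0.057,-0.09,0,0.785]]
  ]
}}

```text
t: 15.72
tcp_pos: [0.492, -0.3109, 0.1115]
tool_rot: [0.213, 0.674, -0.213, 0.675]
force: [-0.2, 0.1, 0.1]
finger_gap: 0.338
```

```bash
python3 - <<'E'
from h import *
ang()
s=manip.snapshot("scene")
cv2.imwrite("pics/a7.png",cv2.resize(s[150:310,90:280],None,fx=3.7,fy=3.7)[:,:,::-1])
E
```

```text
ang 235.48206662384504 r 0.13941700265202028 yaw 234.89703970370488 Ftan(against cw<0) 0.19955430950148184 Frad -0.022823418542302753 Fz 0.12708052139374168
```

View pics/a7.png

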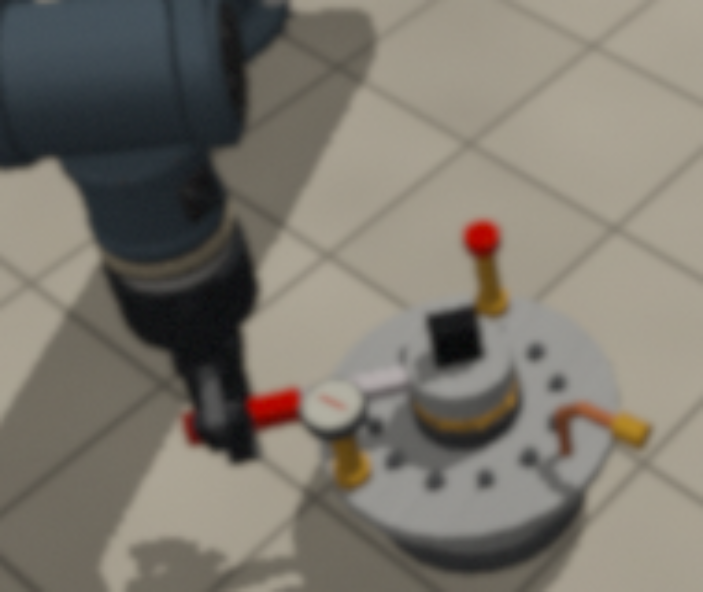

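```bash
python3 - <<'E'
from h import *
arc(235.2,[237,239],start=(.4916,-.3105))
arc(239,np.arange(235,199,-5))
E
```

```text
237 [0.004, -0.002] 0.031
239 [0.008, -0.005] 0.066
235 [-0.008, 0.005] -0.07
230 [-0.018, 0.013] -0.157
225 [-0.027, 0.021] -0.244
220 [-0.035, 0.03] -0.332
215 [-0.042, 0.039] -0.419
210 [-0.049, 0.05] -0.506
205 [-0.054, 0.06] -0.593
200 [-0.059, 0.072] -0.681
```

Request:
{"method": "send_rows", "body": {
  "steps": [
    [[0.66,0.0035,-0.0022,0,0.03],[0.66,0.007,-0.0045,0,0.065],[0.66,0.007,-0.0045,0,0.065]]
  ]
}}

```text
t: 16.15
tcp_pos: [0.4986, -0.3151, 0.1113]
tool_rot: [0.192, 0.681, -0.192, 0.681]
force: [-0.7, 0.2, 0.3]
finger_gap: 0.342
```

```bash
python3 - <<'E'
from h import *
ang()
s=manip.snapshot("scene")
cv2.imwrite("pics/a8.png",cv2.resize(s[150:310,90:280],None,fx=3.7,fy=3.7)[:,:,::-1])
E
```

```text
ang 238.71116213986957 r 0.13939881515545868 yaw 238.5526416289566 Ftan(against cw<0) 0.6545727608309895 Frad 0.21205529951723043 Fz 0.2745936281792791
```

View pics/a8.png

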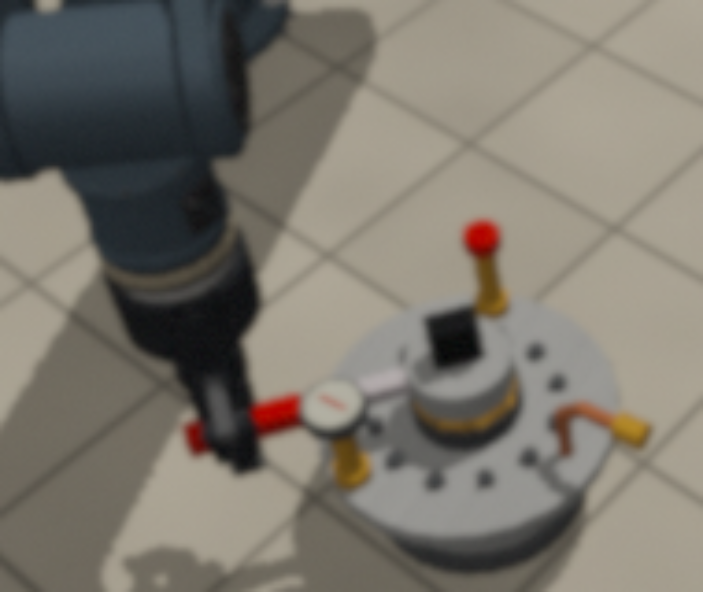

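Request:
{"method": "send_rows", "body": {
  "steps": [
    [[0.66,-0.008,0.005,0,-0.07],[0.66,-0.0165,0.012,0,-0.145],[0.66,-0.0225,0.017,0,-0.2],[0.66,-0.027,0.021,0,-0.244]]
  ]
}}

```text
t: 16.7
tcp_pos: [0.474, -0.2957, 0.1121]
tool_rot: [0.273, 0.649, -0.274, 0.655]
force: [5.0, -0.7, -1.6]
finger_gap: 0.339
```

```bash
python3 - <<'E'
from h import *
ang()
E
```

```text
ang 225.78245926651212 r 0.13909372185823396 yaw 224.43980034462868 Ftan(against cw<0) -4.032961471900664 Frad -2.9713325724041333 Fz -1.6255734142040639
```

```bash
python3 - <<'E'
from h import *
arc(225,np.arange(220,184,-5),start=(.4717+.0,-.294))
print();arc(185,np.arange(180,155,-5))
arc(160,[156,152,148,145,142])
E
```

```text
220 [-0.007, 0.009] -0.087
215 [-0.015, 0.018] -0.175
210 [-0.021, 0.028] -0.262
205 [-0.027, 0.039] -0.349
200 [-0.031, 0.05] -0.436
195 [-0.035, 0.062] -0.524
190 [-0.038, 0.074] -0.611
185 [-0.039, 0.086] -0.698

180 [-0.001, 0.012] -0.087
175 [0.0, 0.024] -0.175
170 [0.002, 0.036] -0.262
165 [0.004, 0.048] -0.349
160 [0.008, 0.06] -0.436
156 [0.004, 0.009] -0.07
152 [0.008, 0.018] -0.14
148 [0.013, 0.026] -0.209
145 [0.017, 0.032] -0.262
142 [0.021, 0.038] -0.314
```

Request:
{"method": "send_rows", "body": {
  "steps": [
    [[0.66,-0.007,0.009,0,-0.087],[0.66,-0.015,0.018,0,-0.175],[0.66,-0.021,0.028,0,-0.262],[0.66,-0.027,0.039,0,-0.349],[0.66,-0.031,0.05,0,-0.436],[0.66,-0.035,0.062,0,-0.524],[0.66,-0.038,0.074,0,-0.611],[0.66,-0.039,0.086,0,-0.698]]
  ]
}}

```text
t: 17.7
tcp_pos: [0.4329, -0.2099, 0.1118]
tool_rot: [0.479, 0.518, -0.481, 0.52]
force: [-2.6, -4.3, 0.7]
finger_gap: 0.338
```

Request:
{"method": "send_rows", "body": {
  "steps": [
    [[0.66,-0.001,0.012,0,-0.087],[0.66,0.0,0.024,0,-0.175],[0.66,0.002,0.036,0,-0.262],[0.66,0.004,0.048,0,-0.349],[0.66,0.008,0.06,0,-0.436]]
  ]
}}

```text
t: 18.32
tcp_pos: [0.4404, -0.149, 0.1116]
tool_rot: [-0.581, -0.402, 0.582, -0.404]
force: [-2.1, -3.7, 0.0]
finger_gap: 0.34
```

```bash
python3 - <<'E'
from h import *
ang()
E
```

```text
ang 160.1940726297896 r 0.13884272148062432 yaw 159.4757765367642 Ftan(against cw<0) -4.146748456381654 Frad 0.7170678408179754 Fz 0.025287441263101285
```

Request:
{"method": "send_rows", "body": {
  "steps": [
    [[0.66,0.004,0.009,0,-0.07],[0.66,0.008,0.018,0,-0.14],[0.66,0.013,0.026,0,-0.209],[0.66,0.017,0.032,0,-0.262],[0.66,0.021,0.038,0,-0.314],[0.66,0.021,0.038,0,-0.314]]
  ]
}}

```text
t: 19.08
tcp_pos: [0.4617, -0.1106, 0.1115]
tool_rot: [-0.636, -0.308, 0.636, -0.309]
force: [-1.3, -2.8, 0.9]
finger_gap: 0.34
```

```bash
python3 - <<'E'
from h import *
ang()
st()
E
```

```text
ang 142.0005371194529 r 0.1386608956098589 yaw 141.69982265783887 Ftan(against cw<0) -3.0106522509078166 Frad -0.7436433195729893 Fz 0.9179956979826156
t 19.075 tcp [ 0.4617 -0.1106  0.1115] zdeg -128.3 F [-1.27 -2.83  0.92] gap 0.34 q [-0.47  0.53  1.91 -0.    0.7   1.77]
```

Request:
{"method": "send_rows", "body": {
  "steps": [
    [[0.66,-0.005,-0.008,0,0.07],[0.66,-0.012,-0.0205,0,0.17],[0.66,-0.0185,-0.034,0,0.28],[0.66,-0.0235,-0.047,0,0.38],[0.66,-0.027,-0.062,0,0.49],[0.66,-0.029,-0.077,0,0.6],[0.66,-0.029,-0.0925,0,0.71],[0.66,-0.027,-0.11,0,0.838]]
  ]
}}

```text
t: 20.08
tcp_pos: [0.4341, -0.22, 0.1113]
tool_rot: [0.456, 0.541, -0.455, 0.541]
force: [0.7, 0.5, 0.2]
finger_gap: 0.345
```

Request:
{"method": "send_rows", "body": {
  "steps": [
    [[0.66,0.003,-0.014,0,0.105],[0.66,0.008,-0.028,0,0.209],[0.66,0.014,-0.041,0,0.314],[0.66,0.022,-0.054,0,0.419],[0.66,0.03,-0.065,0,0.524],[0.66,0.04,-0.076,0,0.628],[0.66,0.051,-0.085,0,0.733],[0.66,0.057,-0.09,0,0.785]]
  ]
}}

```text
t: 21.08
tcp_pos: [0.492, -0.3104, 0.1113]
tool_rot: [0.215, 0.674, -0.214, 0.674]
force: [-0.2, -0.2, 0.4]
finger_gap: 0.34
```

Request:
{"method": "send_rows", "body": {
  "steps": [
    [[0.66,0.0035,-0.0022,0,0.03],[0.66,0.007,-0.0045,0,0.065],[0.66,0.007,-0.0045,0,0.065]]
  ]
}}

```text
t: 21.45
tcp_pos: [0.4986, -0.3146, 0.1113]
tool_rot: [0.193, 0.68, -0.193, 0.68]
force: [-1.1, -0.2, -1.3]
finger_gap: 0.34
```

```bash
python3 - <<'E'
from h import *
ang();st()
E
```

```text
ang 238.5930889048404 r 0.13896355896224327 yaw 238.3203480619863 Ftan(against cw<0) 0.8125667873519841 Frad 0.7512416306478911 Fz -1.2672907954843076
t 21.45 tcp [ 0.4986 -0.3146  0.1113] zdeg -31.68 F [-1.08 -0.22 -1.27] gap 0.34 q [-0.75  0.64  1.63  0.    0.88 -0.2 ]
```

Request:
{"method": "send_rows", "body": {
  "steps": [
    [[0.66,-0.008,0.005,0,-0.07],[0.66,-0.0165,0.012,0,-0.145],[0.66,-0.0225,0.017,0,-0.2],[0.66,-0.027,0.021,0,-0.244]]
  ]
}}

```text
t: 21.95
tcp_pos: [0.4816, -0.3005, 0.1138]
tool_rot: [0.273, 0.641, -0.278, 0.661]
force: [22.8, -7.1, -7.4]
finger_gap: 0.341
```

```bash
python3 - <<'E'
from h import *
ang();st()
E
```

```text
ang 229.4530834282131 r 0.13757161787447963 yaw 224.15104772340158 Ftan(against cw<0) -21.929485007793954 Frad -9.450497370808515 Fz -7.368387862611419
t 21.95 tcp [ 0.4816 -0.3005  0.1138] zdeg -45.85 F [22.81 -7.07 -7.37] gap 0.341 q [-0.76  0.6   1.7   0.01  0.81  0.04]
```

Request:
{"method": "send_rows", "body": {
  "steps": [
    [[0.66,0.009,-0.006,0,0.08],[0.66,0.0115,-0.008,0,0.1]]
  ]
}}

```text
t: 22.2
tcp_pos: [0.4839, -0.3024, 0.1117]
tool_rot: [0.241, 0.664, -0.242, 0.665]
force: [-0.1, -0.8, 0.9]
finger_gap: 0.34
```

```bash
python3 - <<'E'
from h import *
ang();st()
s=manip.snapshot("scene");t=manip.snapshot("top")
a=np.hstack([cv2.resize(s[170:310,90:270],None,fx=2.8,fy=2.8),cv2.resize(t[190:330,340:440],None,fx=2.8,fy=2.8)])
cv2.imwrite("pics/a9.png",a[:,:,::-1])
E
```

```text
ang 230.68053559172836 r 0.1375026731266146 yaw 230.07954407993108 Ftan(against cw<0) -0.41561678466154695 Frad 0.7274464391315815 Fz 0.90056296495515
t 22.2 tcp [ 0.4839 -0.3024  0.1117] zdeg -39.92 F [-0.14 -0.83  0.9 ] gap 0.34 q [-0.75  0.62  1.68  0.    0.85 -0.06]
```

View pics/a9.png

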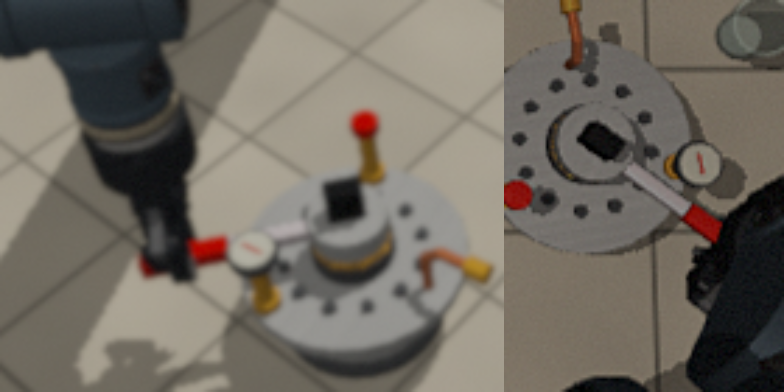

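Request:
{"method": "send_rows", "body": {
  "steps": [
    [[0.66,-0.0025,0.0005,0,0],[0.66,-0.004,0.0015,0,0]]
  ]
}}

```text
t: 22.55
tcp_pos: [0.4822, -0.3014, 0.1121]
tool_rot: [0.242, 0.661, -0.242, 0.668]
force: [10.0, -0.3, -1.6]
finger_gap: 0.34
```

```bash
python3 - <<'E'
from h import *
ang();st()
E
```

```text
ang 229.8818283261728 r 0.1378751157950355 yaw 229.9625044921211 Ftan(against cw<0) -7.8404309120647 Frad -6.216740191112213 Fz -1.6149238315096157
t 22.55 tcp [ 0.4822 -0.3014  0.1121] zdeg -40.04 F [10.   -0.3  -1.61] gap 0.34 q [-0.76  0.61  1.69  0.    0.83 -0.06]
```

Request:
{"method": "send_rows", "body": {
  "steps": [
    [[0.66,-0.001,0.0015,0,0],[0.66,-0.001,0.0025,0,0],[0.66,-0.001,0.0025,0,0]]
  ]
}}

```text
t: 22.92
tcp_pos: [0.4821, -0.3012, 0.1125]
tool_rot: [0.24, 0.66, -0.243, 0.669]
force: [8.6, -5.2, -1.3]
finger_gap: 0.338
```

```bash
python3 - <<'E'
from h import *
ang();st()
E
```

```text
ang 229.7781120057602 r 0.13771279756422608 yaw 230.00652629197037 Ftan(against cw<0) -9.86867421512661 Frad -1.5866773580878042 Fz -1.3282977312072546
t 22.925 tcp [ 0.4821 -0.3012  0.1125] zdeg -39.99 F [ 8.56 -5.16 -1.33] gap 0.338 q [-0.76  0.61  1.69  0.    0.83 -0.06]
```

Request:
{"method": "send_rows", "body": {
  "steps": [
    [[0.66,-0.0006,0.0005,0,0],[0.66,-0.0012,0.001,0,0],[0.66,-0.0012,0.001,0,0]]
  ]
}}

```text
t: 23.3
tcp_pos: [0.4818, -0.3009, 0.1128]
tool_rot: [0.24, 0.659, -0.244, 0.67]
force: [10.5, -6.3, -2.0]
finger_gap: 0.344
```

```bash
python3 - <<'E'
from h import *
ang();st()
E
```

```text
ang 229.6438694987069 r 0.13770737345409867 yaw 229.99548909905855 Ftan(against cw<0) -12.11728394101226 Frad -1.977167486102384 Fz -2.0130089706428778
t 23.3 tcp [ 0.4818 -0.3009  0.1128] zdeg -40.0 F [10.51 -6.34 -2.01] gap 0.344 q [-0.76  0.61  1.69  0.    0.82 -0.06]
```

Request:
{"method": "send_rows", "body": {
  "steps": [
    [[0.66,-0.0008,0.0007,0,0],[0.66,-0.0011,0.0009,0,0],[0.66,-0.0011,0.0009,0,0],[0.66,-0.0011,0.0009,0,0],[0.66,-0.0011,0.0009,0,0],[0.66,-0.0011,0.0009,0,0],[0.66,-0.0011,0.0009,0,0],[0.66,-0.0011,0.0009,0,0]]
  ]
}}

```text
t: 24.3
tcp_pos: [0.4816, -0.3008, 0.1129]
tool_rot: [0.24, 0.658, -0.244, 0.67]
force: [12.0, -6.8, -2.7]
finger_gap: 0.338
```

```bash
python3 - <<'E'
from h import *
ang();st()
s=manip.snapshot("scene")
cv2.imwrite("pics/b0.png",cv2.resize(s[190:300,110:270],None,fx=4.8,fy=4.8,interpolation=cv2.INTER_CUBIC)[:,:,::-1])
E
```

```text
ang 229.53534370964553 r 0.13772967636735112 yaw 229.9860805194803 Ftan(against cw<0) -13.527648181583272 Frad -2.622501073646528 Fz -2.664298722015074
t 24.3 tcp [ 0.4816 -0.3008  0.1129] zdeg -40.01 F [11.99 -6.78 -2.66] gap 0.338 q [-0.76  0.61  1.69  0.    0.82 -0.06]
```

View pics/b0.png

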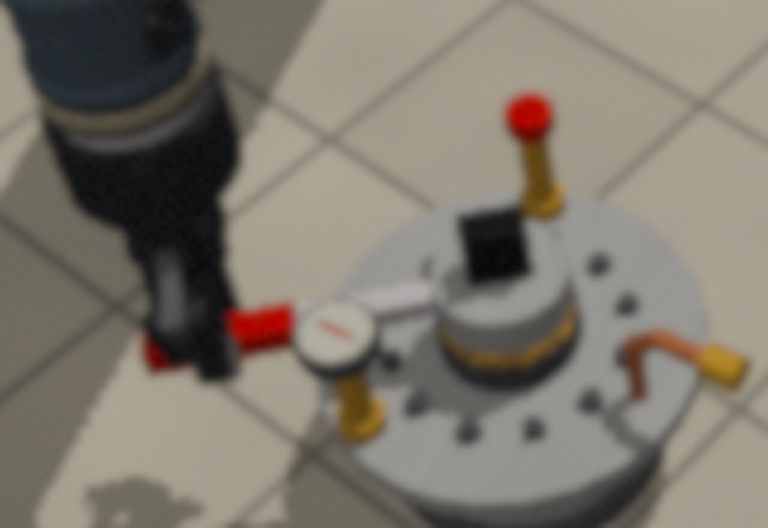

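```bash
python3 - <<'E'
from h import *
def cen(f,x0,y0,k,box):
    im=cv2.imread(f)[:,:,::-1].copy();h=cv2.cvtColor(im,cv2.COLOR_RGB2GRAY)
    b=[int((box[0]-x0)*k),int((box[1]-y0)*k),int((box[2]-x0)*k),int((box[3]-y0)*k)]
    sub=(h[b[1]:b[3],b[0]:b[2]]<48).astype(np.uint8)
    n,l,s,c=cv2.connectedComponentsWithStats(sub);i=1+np.argmax(s[1:,4])
    print(f,"cent",((c[i]+b[:2])/k+[x0,y0]).round(2),"box",(s[i]/k).round(1),"top",round((s[i][1]+b[1])/k+y0,2),"bot",round((s[i][1]+s[i][3]+b[1])/k+y0,2))
cen("pics/a4.png",130,170,2.8,(203,230,226,250))
for f,x0,y0,k in(("pics/a5.png",90,170,4),("pics/a6.png",130,150,3.7),("pics/a7.png",90,150,3.7),("pics/a8.png",90,150,3.7),("pics/a9.png",90,170,2.8),("pics/b0.png",110,190,4.8)):
    cen(f,x0,y0,k,(203,228,226,254))
for z in(.105,.107,.111):print(z,proj("scene",[.571,-.196,z+.049]))
E
```

```text
pics/a4.png cent [212.84 240.58] box [  3.9   3.9  12.5  13.6 438.6] top 233.93 bot 247.5
pics/a5.png cent [212.92 240.65] box [  3.5   5.8  13.   14.  646.2] top 233.75 bot 247.75
pics/a6.png cent [213.09 242.02] box [  5.7   5.4   8.9  17.6 393.8] top 233.24 bot 250.81
pics/a7.png cent [212.94 241.37] box [  3.5   6.2  13.2  14.9 570.8] top 234.05 bot 248.92
pics/a8.png cent [212.65 241.57] box [  3.2   6.2  13.2  15.1 570.3] top 234.05 bot 249.19
pics/a9.png cent [212.73 241.63] box [  3.6   6.4  12.9  15.  422.5] top 234.29 bot 249.29
pics/b0.png cent [213.   241.51] box [  3.8   6.2  12.9  15.  742.3] top 234.17 bot 249.17
0.105 [213.51966644 241.2794871 ]
0.107 [213.41772228 240.72665794]
0.111 [213.21289979 239.61593385]
```

```bash
python3 - <<'E'
from h import *
# commanded now approx
c=np.array([.4831+0,-.302])
print(c); arc(230,[232,235,239],start=c)
E
```

```text
[ 0.4831 -0.302 ]
232 [0.002, -0.004] 0.035
235 [0.008, -0.008] 0.087
239 [0.016, -0.013] 0.157
```

Request:
{"method": "send_rows", "body": {
  "steps": [
    [[0.66,0.004,-0.003,0,0],[0.66,0.01,-0.008,0,0.04],[0.66,0.016,-0.013,0,0.09],[0.66,0.0236,-0.019,0,0.157],[0.66,0.0236,-0.019,0,0.157]]
  ]
}}

```text
t: 24.98
tcp_pos: [0.4984, -0.3141, 0.1108]
tool_rot: [0.189, 0.682, -0.189, 0.681]
force: [0.1, -0.6, 0.2]
finger_gap: 0.333
```

```bash
python3 - <<'E'
from h import *
ang()
s=manip.snapshot("scene");t=manip.snapshot("top")
cv2.imwrite("pics/b1.png",cv2.resize(s[190:300,110:270],None,fx=4.8,fy=4.8,interpolation=cv2.INTER_CUBIC)[:,:,::-1])
cv2.imwrite("pics/b1t.png",cv2.resize(t[190:310,320:450],None,fx=5,fy=5,interpolation=cv2.INTER_CUBIC)[:,:,::-1])
E
```

```text
ang 238.4183884361558 r 0.13858767004547692 yaw 238.9830011899086 Ftan(against cw<0) -0.38151027192537595 Frad 0.4333683101676324 Fz 0.22005381877465086
```

View pics/b1.png

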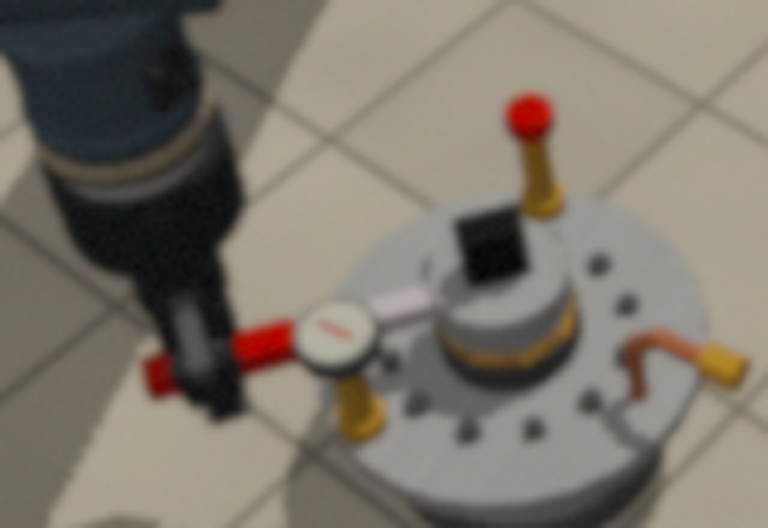

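View pics/b1t.png

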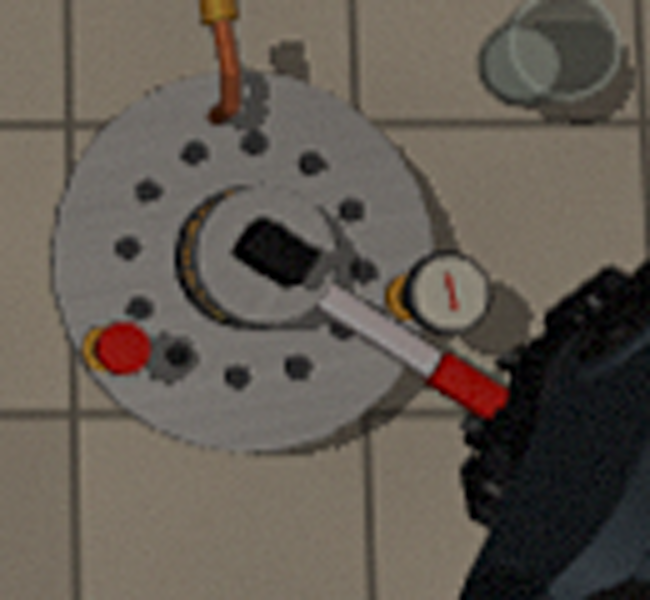

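Request:
{"method": "send_rows", "body": {
  "steps": [
    [[0.66,-0.007,0.0045,0,-0.06],[0.66,-0.0145,0.011,0,-0.13],[0.66,-0.0175,0.0135,0,-0.16],[0.66,-0.0185,0.0143,0,-0.165]]
  ]
}}

```text
t: 25.58
tcp_pos: [0.4829, -0.3016, 0.112]
tool_rot: [0.244, 0.661, -0.245, 0.666]
force: [5.5, -1.3, -1.5]
finger_gap: 0.337
```

```bash
python3 - <<'E'
from h import *
ang();st()
E
```

```text
ang 230.1541744765504 r 0.13748967063900816 yaw 229.54949412267104 Ftan(against cw<0) -4.991713071850655 Frad -2.525503283388525 Fz -1.5061430708573407
t 25.575 tcp [ 0.4829 -0.3016  0.112 ] zdeg -40.45 F [ 5.45 -1.26 -1.51] gap 0.337 q [-0.76  0.62  1.68  0.    0.84 -0.05]
```

Request:
{"method": "send_rows", "body": {
  "steps": [
    [[0.66,-0.0015,0.0015,0,0],[0.66,-0.003,0.003,0,0],[0.66,-0.0042,0.0039,0,0],[0.66,-0.005,0.0046,0,0],[0.66,-0.005,0.0046,0,0],[0.66,-0.005,0.0046,0,0],[0.66,-0.005,0.0046,0,0],[0.66,-0.005,0.0046,0,0]]
  ]
}}

```text
t: 26.58
tcp_pos: [0.482, -0.3007, 0.1129]
tool_rot: [0.242, 0.658, -0.246, 0.669]
force: [12.4, -5.4, -3.8]
finger_gap: 0.345
```

```bash
python3 - <<'E'
from h import *
ang();st()
E
```

```text
ang 229.6224920893968 r 0.13743249775404776 yaw 229.56569209023422 Ftan(against cw<0) -12.997527096464514 Frad -3.926054716954891 Fz -3.803849632688877
t 26.575 tcp [ 0.482  -0.3007  0.1129] zdeg -40.43 F [12.44 -5.43 -3.8 ] gap 0.345 q [-0.76  0.61  1.69  0.    0.82 -0.05]
```

Request:
{"method": "send_rows", "body": {
  "steps": [
    [[0.66,0,0,0,0],[0.66,0,0,0,0],[0.66,0,0,0,0],[0.66,0,0,0,0]]
  ]
}}

```text
t: 27.08
tcp_pos: [0.482, -0.3007, 0.1129]
tool_rot: [0.242, 0.658, -0.246, 0.669]
force: [12.2, -5.1, -3.8]
finger_gap: 0.345
```

```bash
python3 - <<'E'
from h import *
ang();st()
E
```

```text
ang 229.62554242285438 r 0.13744731487979142 yaw 229.56349691823812 Ftan(against cw<0) -12.573832629275067 Frad -4.046609482837597 Fz -3.8437146518475886
t 27.075 tcp [ 0.482  -0.3007  0.1129] zdeg -40.44 F [12.2  -5.06 -3.84] gap 0.345 q [-0.76  0.61  1.69  0.    0.82 -0.05]
```

Request:
{"method": "send_rows", "body": {
  "steps": [
    [[0.66,0.004,-0.0035,0,0.01],[0.66,0.008,-0.0065,0,0.025],[0.66,0.011,-0.009,0,0.035],[0.66,0.011,-0.009,0,0.035],[0.6,0.011,-0.009,0.0,0.035]]
  ]
}}

```text
t: 27.7
tcp_pos: [0.4862, -0.3044, 0.1111]
tool_rot: [0.233, 0.668, -0.232, 0.667]
force: [-1.1, -0.3, -0.4]
finger_gap: 0.395
```

```bash
python3 - <<'E'
from h import *
ang();st()
E
```

```text
ang 231.95236903590535 r 0.13762982187620182 yaw 231.60888683441428 Ftan(against cw<0) 0.6626685602406478 Frad 0.869144395510232 Fz -0.3553939010202495
t 27.7 tcp [ 0.4862 -0.3044  0.1111] zdeg -38.39 F [-1.06 -0.28 -0.36] gap 0.395 q [-0.75  0.62  1.67 -0.    0.85 -0.08]
```

Request:
{"method": "send_rows", "body": {
  "steps": [
    [[0.6,0,0,0.015,0],[0.6,0,0,0.04,0],[0.6,0,0,0.08,0],[0.6,0,0,0.12,0],[0.6,-0.03,0,0.15,0],[0.6,-0.07,0,0.16,0],[0.6,-0.09,0,0.16,0],[0.6,-0.09,0,0.16,0]]
  ]
}}

```text
t: 28.7
tcp_pos: [0.3959, -0.3046, 0.2715]
tool_rot: [0.233, 0.668, -0.233, 0.668]
force: [0.5, -0.4, -0.3]
finger_gap: 0.4
```

```bash
python3 - <<'E'
from h import *
st()
s=manip.snapshot("scene");t=manip.snapshot("top")
cv2.imwrite("pics/c1.png",cv2.resize(s,(800,600))[:,:,::-1])
cv2.imwrite("pics/c1t.png",cv2.resize(t[170:310,290:450],None,fx=4,fy=4,interpolation=cv2.INTER_CUBIC)[:,:,::-1])
cv2.imwrite("pics/c1s.png",s[:,:,::-1])
E
```

```text
t 28.7 tcp [ 0.3959 -0.3046  0.2715] zdeg -38.49 F [ 0.45 -0.4  -0.26] gap 0.4 q [-0.88  0.31  1.69  0.    1.14 -0.21]
```

View pics/c1.png

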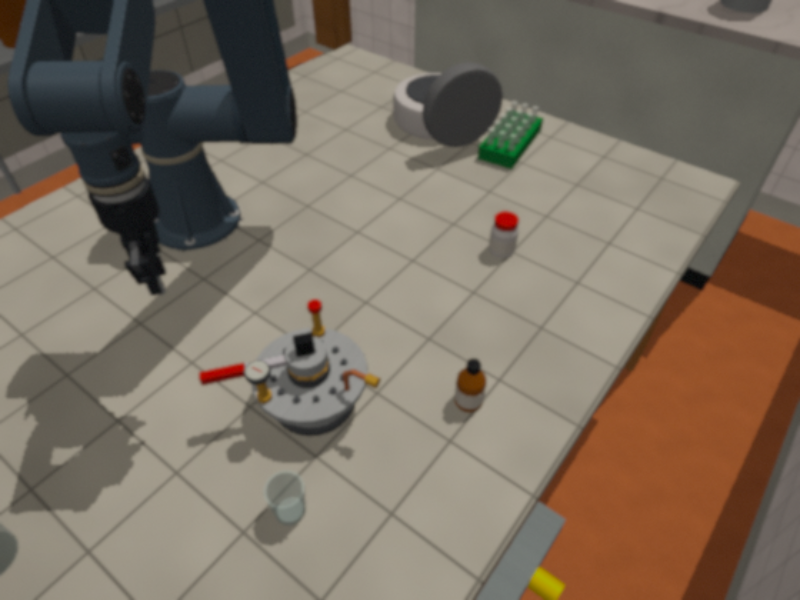

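View pics/c1t.png

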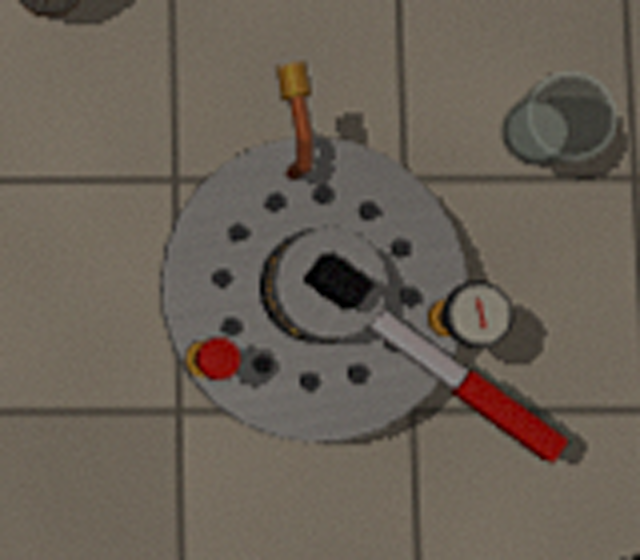

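```bash
python3 - <<'E'
from h import *
s=manip.snapshot("scene");t=manip.snapshot("top")
bt=[b for b in blobs(t,(0,140,50),(8,255,255),(380,230,450,300))];bs=blobs(s,(0,140,50),(8,255,255),(120,240,180,290))
print(bt,bs)
a=bt[0][1];b=bs[0][1];p=tri(("top",*a),("scene",*b));print("red tri",p)
for z in(.125,.13):
  for n,c in(("top",a),("scene",b)):
    q=onz(n,*c,z);d=q[:2]-(np.array([.570,-.1935]) if n=="top" else np.array([.572,-.198]));print(n,z,q,np.hypot(*d).round(4),np.degrees(np.arctan2(d[1],d[0]))%360)
kt=blobs(t,(0,0,0),(180,255,45),(362,225,388,252));ks=blobs(s,(0,0,0),(180,255,45),(203,228,226,254))
print(kt,ks); print("block tri",[tri(("top",*x[1]),("scene",*y[1])) for x in kt[:1] for y in ks[:1]])
E
```

```text
[([403, 263, 29, 22, 234], [417.41, 273.78], ((417.31842041015625, 273.6744384765625), (31.031002044677734, 7.746491432189941), 35.83765411376953))] [([140, 255, 31, 14, 257], [154.95, 261.14], ((155.256103515625, 261.1950988769531), (8.451006889343262, 31.429367065429688), 77.90524291992188))]
red tri [ 0.48880009 -0.3041928   0.12581802]
top 0.125 [ 0.48983934 -0.3032016   0.125     ] 0.1359 233.84382019251223
scene 0.125 [ 0.48685872 -0.3048944   0.125     ] 0.1367 231.46271431775438
top 0.13 [ 0.48997492 -0.30164327  0.13      ] 0.1345 233.4988791699012
scene 0.13 [ 0.4905743  -0.30667289  0.13      ] 0.1358 233.1567565576251
[([366, 234, 18, 13, 145], [374.37, 239.99], ((374.3600158691406, 240.02000427246094), (15.0, 10.0), 36.869895935058594))] [([207, 234, 13, 15, 150], [212.5, 241.22], ((212.49600219726562, 241.22799682617188), (13.14808177947998, 11.448668479919434), 79.69515228271484))]
block tri [array([ 0.56955477, -0.19620115,  0.15337514])]
```

```bash
python3 - <<'E'
from h import *
b=tri(("top",230.18,229.99),("scene",311.82,193.8));print("bench block",b)
# scene after placing (a4): riding
print("riding red",tri(("top",410.11,280.1),("scene",155.1,251.05)))
# relief/gauge bias: tri z .1534 for cap centre
E
```

```text
bench block [0.60283888 0.16462098 0.04571948]
riding red [ 0.4726598  -0.28574789  0.13153782]
```

```bash
python3 - <<'E'
from h import *
st(); print(manip.sign_off())
E
```

```text
t 28.9 tcp [ 0.3977 -0.305   0.2708] zdeg -38.37 F [-0.01  0.26  0.08] gap 0.397 q [-0.88  0.31  1.69  0.    1.14 -0.21]
the job is handed in; nothing more can be done
None
```

The lever is seated on the spindle pin, the spindle came up solid, and I handed the job in at 28.9 s.

**What I did:** I gripped the lever by its block and set it over the pin. I then drove the spindle clockwise with loosely straddling fingers at the red end. Two full strokes ran at about 4–5 N, and on the third the lever came up solid early in the swing, clear of both fittings.

**Leaning:** I held about 13.5 N for roughly 1 s. After backing off and coming back to the same spot, I held about 12.5–13 N for another 1 s. The lever did not creep either time. I then let go and drew the arm clear.

**Last checks:**
- The lever is still on the pin, with the bar about 10° short of the gauge-side stop.
- Its origin measures about 107–108 mm above the bench. Meshed should be 105–107 mm, so this is at the edge of what the cameras can resolve.
- The bottle, jar and beaker look upright and were never approached. I did not measure their positions again.

**Doubts:**
- **Force peak:** first contact with the stop read about 22 N along the swing, and 24–25 N counting all directions. That is very close to the 25 N limit. Force is only reported at the end of each move call, so the true peak could have been slightly higher.
- **Spindle angle:** I never read it directly. I turned it only about 2.3–2.7 rad, so it must have started well above zero if it stops at 6.30. I judged it tight from the repeated solid stop away from the fittings, and did not confirm it by reseating the lever at another angle.

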